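# Make up two fitting kits for the pressure rig

### The arm

A 6-joint arm with a two-finger parallel gripper is mounted at the origin on the work surface. World frame = base frame: x ahead of the robot, y to its left, z up, the work surface at z = 0. Lengths are in mm, angles in rad, forces in N, time in s.
With the tool pointing down it reaches from about 300 to 775 mm from the base axis. Payload 14.6 kg.
Tool frame: the origin (TCP) lies at the very end of the fingers, on their centre line; the grasp point (between the pads) lies 19 mm behind it; z points along the fingers, y is the line along which they close (so a half turn about z gives the same grasp; the last joint's range is limited). The gripper opens to 94 mm and grips with 3 to 60 N. Pads are 16 mm wide; open, the fingers measure 119 mm over their backs; the gripper's body (75 mm by 177 mm) begins 78 mm behind the grasp point.
Start: joints at [-1.36, 0.3, 1.521, -0, 1.321, -0.067], TCP at [150.825, -528.905, 165.446] pointing down, gripper open.
Joint ranges: [-3.03, 3.03], [-0.79, 2.21], [0.23, 2.52], [-1.04, 4.18], [0, 3.07], [-2.55, 2.55]. Speed limits (rad/s): [2.22, 2.22, 2.57, 3.14, 3.14, 3.14].

### API

Orientations are given as [roll, pitch, yaw] about the fixed x, y, z axes, in that order (R = Rz(yaw) Ry(pitch) Rx(roll)).
In Python, from cell import manip, camera, get_calibration gives the robot as it stands. The module is installed in compiled form; this text tells all that it offers.
- The arm moves only by the tool jog_arm, never from a script. Its argument "plan" is one flat list of numbers, 6 for each row, row after row: the shift along the world's x, y, z in m, then the turn, a rotation vector about the world's x, y, z in degrees. A call has 1 to 20 rows; each row is the pose to reach, as a shift and turn from the pose commanded when the call began; what a row does not reach only later rows make up. A row lasts 1/10 s, in which the tool goes at most 50 mm and 8.59 degrees, less where a joint would pass 70% of its speed; a pose out of reach is approached as far as the arm can. A call with a gripper value outside its range is refused whole. "claw" is the finger opening in m, from 0 to 0.094, set as the call begins (left out, the last holds). The fingers move at their own pace and stop on an object; "force" is the grip in N (left out, the last holds). Time passes only in rows, so rows that repeat a pose let the fingers close. It gives the time, the measured TCP pose, the force, the opening and the grip force at its end, in the units of the state.
- manip.read_state(): the state, without advancing time (a new reading comes with each control period).
- camera(name): name is "scene" or "side" or "wrist"; returns (picture, depth): 384x512x3 uint8, red, green, blue; 384x512 float32, mm along the optical axis (not along the pixel's ray), 0 where there is no reading.
- get_calibration(name): a dict with "fx", "fy", "cx", "cy" (pixels), "origin" and "attitude" of the camera in the world. Camera axes: x right, y down, z forward; pixel columns grow to the right and rows downward; lengths in mm; the calibration is good to about 2 mm. A picture is of the moment at which its call begins: read the wrist's pose just before it. get_calibration takes no time and is no camera call; for the wrist camera it gives the pose at the moment of the call.
- manip.sign_off(): hands the job in; it is judged then, once.
The state is a dict: "clock": time; "joints": joint angles; "qd": joint speeds; "effort": joint torques, N m; "eef_pos": TCP position; "eef_rot": TCP orientation; "wrist_force": force on the tool from outside, world axes, zero at the start; "moment": the same for the moment, N m; "finger_gap": finger opening in mm; "finger_force": force on a finger pad.
Only numpy, scipy, OpenCV 4.12 (cv2) and the standard library are available. Lean on these libraries where they do the work, as an engineer would, in place of code of your own. Each camera call takes 0.05 s, during which the arm holds its last target. There are 200 camera calls.

### The job

Make up the two kits for the pressure rig. In the divided rectangular tray, lay the bracket foot down in the larger compartment, lifting it straight off the top of the pile so that the two plates under it stay as they lie, and set the pressure gauge face up in the smaller compartment, without dropping it. In the round pan put the longer of the two black manifold blocks, lying flat with its ports up, and the steel tee, standing with its branch up, side by side on the floor of the pan; leave the shorter block where it lies.

Things in the scene. Friction and masses are not known exactly. Their poses are not given: they have to be found in the camera images.
- tray: Fixed grey plastic tray, open on top, 118 mm (its x) by 232 mm (its y), split by one cross wall into two unequal compartments. Floor 4 mm thick, all walls 4 mm thick with tops 14 mm above the table. Origin: centre of the underside, at table height; z up. Inside size in x 110 mm for both. Larger compartment (for the bracket): y from -112 to +18 mm, centre y = -47 mm. Smaller compartment (for the gauge): y from +22 to +112 mm, centre y = +67 mm.
- pan: Fixed round metal pan, open on top: flat floor 4 mm thick, about 81 mm inside radius at the floor, wall 3 mm thick leaning slightly out to 90 mm outer radius at the rim, 16 mm above the table. Origin: centre of the underside, at table height; z up.
- gauge: Round pressure gauge lying on its back: steel case 50 mm in diameter and 30 mm high with a white dial on top, 0.18 kg, and a square brass stem 14 mm wide that sticks out 18 mm from the rim along the gauge's -x (stem's axis 12 mm above the underside). Origin: centre of the case's underside; z up through the dial.
- tee: Steel pipe tee, 0.24 kg, standing on its run with the branch pointing up. Run along its x, 66 mm long, with square 28 x 28 mm ends (each 18 mm long) and a thinner round middle; branch a round vertical stub 24 mm in diameter at the middle, free of the run from 28 mm up to its top at 52 mm. Origin: centre of the underside; z up along the branch.
- block_long: The longer of the two black manifold blocks: 80 mm (its x) by 28 mm (y) by 28 mm high, with a round brass stub 18 mm in diameter and 6 mm long on each end (92 mm overall), three brass ports on top; 0.18 kg. Origin: centre of the underside; z up through the ports.
- block_short: The shorter black manifold block, not wanted in a kit: 48 mm (its x) by 28 mm (y) by 28 mm high, with a brass stub 6 mm long on each end (60 mm overall), two ports on top. Origin: centre of the underside. It stays where it lies.
- bracket: Dark steel bracket on top of the pile: flat foot 70 mm (its x) by 44 mm (y), 6 mm thick, with an upright web along the middle, 50 mm long in x, 10 mm thick in y, its top 44 mm above the underside; 0.11 kg. The same either way round. Origin: centre of the foot's underside; z up. It lies on plate_mid, its underside about 16 mm above the table at the start.
- plate_mid: Loose flat plywood plate with four bolt holes, second in the pile, 100 x 80 x 8 mm (x, y, z), 0.05 kg, lying askew on plate_base. Origin: centre of the underside, 8 mm above the table. To stay where it is.
- plate_base: Loose bare aluminium flat plate at the bottom of the pile, 120 x 90 x 8 mm (x, y, z), 0.23 kg, flat on the table. Origin: centre of the underside. To stay where it is.
There are look-alikes about, which are no part of the job. What is shaped like the pan but green or turquoise is not meant.

How it is judged:
By the outcome, as a careful person would: the job done as asked, in the order asked, and still so for the second after the job is handed in, with the robot touching nothing.
It also fails if it takes over 115 s, if anything falls off the work surface, if the arm or the gripper's body presses on something with over 40 N, if the wrist force passes 120 N, or if a joint passes its speed limit or range.

## Working session

There is one attempt and no reset: what is moved stays moved. The work goes in short steps, Python scripts to look and compute and a tool call to move; the robot and the scene stay as the last step left them, time stands still between calls to the robot, and variables do not carry over. Pictures are saved under pics/ and viewed, at most 14 in all, crops included, and the job is handed in when it is done.

Besides the shell and the picture viewer there is one more tool, called by a JSON object that holds its "method" and its "body", one argument or row to a line. jog_arm: Moves the arm, as the interface text tells. Its arguments: {"type":"object","properties":{"plan":{"type":"array"},"claw":{"type":"number"},"force":{"type":"number"}},"required":["plan"]}

```bash
mkdir -p pics; cat > h.py <<'E'
import numpy as np, cv2
from cell import manip, camera, get_calibration
from scipy.spatial.transform import Rotation as R
def rot(a):
    a=np.array(a,float)
    return a if a.shape==(3,3) else (R.from_quat(a).as_matrix() if a.size==4 else R.from_euler('xyz',a).as_matrix())
def pts(c,d,uv=None):
    v,u=np.mgrid[0:384,0:512]
    P=np.stack([(u-c['cx'])/c['fx']*d,(v-c['cy'])/c['fy']*d,d],-1)
    return P@rot(c['attitude']).T+np.array(c['origin'])
def ray(c,uv,z):
    d=rot(c['attitude'])@np.array([(uv[0]-c['cx'])/c['fx'],(uv[1]-c['cy'])/c['fy'],1]);o=np.array(c['origin'])
    return o+d*(z-o[2])/d[2]
def shot(n,f):
    c=get_calibration(n);p,d=camera(n);cv2.imwrite(f'pics/{f}.png',p[:,:,::-1]);np.savez(f'{f}.npz',p=p,d=d,P=pts(c,d));return c,p,d
E
python3 - <<'E'
from h import *
s=manip.read_state();print(s)
for n in('scene','side'):
    c,p,d=shot(n,n+'0');print(n,c)
a=cv2.imread('pics/scene0.png');cv2.imwrite('pics/scene0b.png',cv2.resize(a,(800,600)))
a=cv2.imread('pics/side0.png');cv2.imwrite('pics/side0b.png',cv2.resize(a,(800,600)))
E
```

```text
{'clock': 0.0, 'joints': array([-1.35961639e+00,  3.00463205e-01,  1.52156909e+00, -1.71975136e-06,
        1.32068422e+00, -6.65968527e-02]), 'qd': array([ 2.23516306e-04, -1.30109309e-03,  2.38294192e-04, -8.89017968e-05,
        6.84643895e-04,  7.28285647e-04]), 'effort': array([-2.37824388e-04, -5.31808591e+01, -3.52733552e+01,  7.07170973e-02,
        2.43041979e-02, -1.18506209e-04]), 'eef_pos': array([ 150.75569549, -528.62493265,  164.8957557 ]), 'eef_rot': array([-3.14047118e+00, -7.31279914e-05,  2.77777175e-01]), 'wrist_force': array([-0.43789232,  0.31244062, -0.17464788]), 'moment': array([ 0.03115606, -0.01933459, -0.01205688]), 'finger_force': 0.0, 'finger_gap': 94.30065760626856}
scene {'fx': 394.7422222873434, 'fy': 394.7422222873434, 'cx': 268.6722642736646, 'cy': 186.6238465740042, 'origin': array([1114.1484373 , -677.26576001,  748.44541345]), 'attitude': array([-2.25952261,  0.017961  ,  0.84307556])}
side {'fx': 366.991999047316, 'fy': 366.991999047316, 'cx': 256.30355858931995, 'cy': 190.35790208882344, 'origin': array([ 92.82994145, 611.80785737, 735.67713212]), 'attitude': array([-2.26601899,  0.01974233, -2.655775  ])}
```

View pics/scene0b.png

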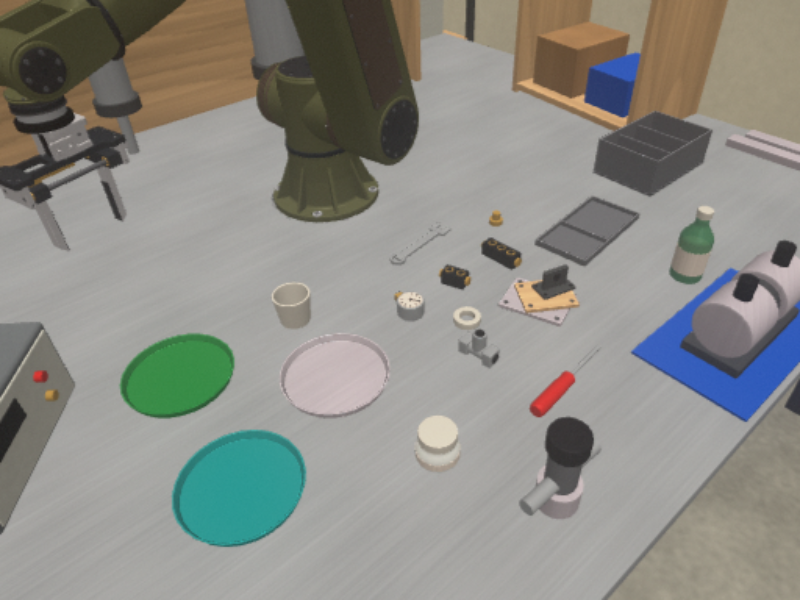

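View pics/side0b.png

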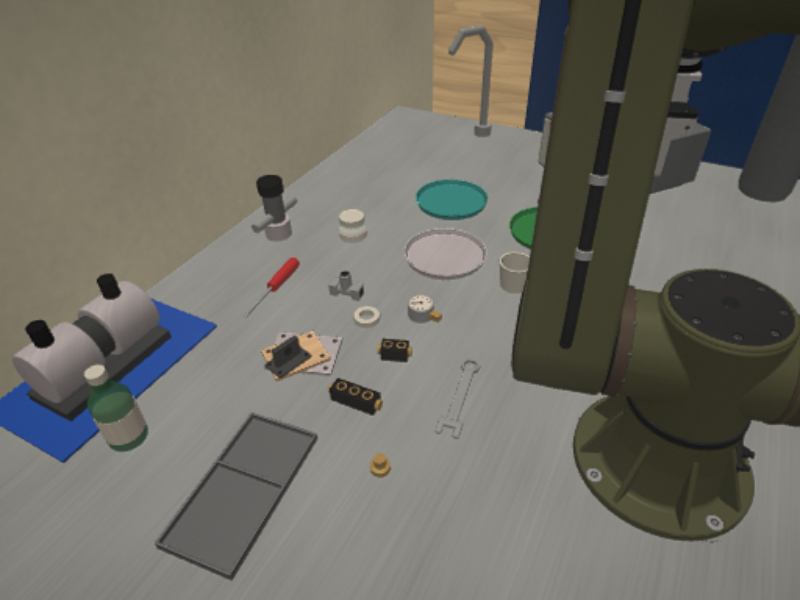

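The scene view (800 px) shows the tray at (588,230), the pan at (336,375), the bracket pile at (545,295), the gauge at (408,305), the tee at (480,347), the long block (three ports) at (501,252) and the short one (two ports) at (455,276). The side view agrees. Its block with three ports is at (356,395), and the one with two is at (395,350). The tall black divided box at (650,150) isn't the tray, and the green and turquoise pans are decoys.

```bash
cat > m.py <<'E'
from h import *
# fuse depth into a top map, 2 mm cells
S=2;x0,y0=250,-450;W,H=320,460
hm=np.zeros((W,H),np.float32)
P=np.concatenate([np.load(f)['P'].reshape(-1,3)[np.load(f)['d'].ravel()>0] for f in('scene0.npz','side0.npz')])
E
python3 - <<'E'
from h import *
for n,L in(('scene',dict(tray=(588,230),pan=(336,375),gauge=(410,302),tee=(480,335),long=(501,250),short=(455,273),web=(556,276),plate=(530,296))),
           ('side',dict(tray=(240,490),pan=(445,255),gauge=(421,303),tee=(346,275),long=(356,393),short=(395,347),web=(290,350)))):
    D=np.load(n+'0.npz');P=D['P'];ok=D['d']>0
    g=ok&(abs(P[...,2])<4);print(n,'table z',np.median(P[...,2][g]))
    for k,(u,v) in L.items():
        print(k,P[int(v/1.5625),int(u/1.5625)].round(0),end=' ')
        if k in('tray','pan'): print();continue
        q=P[int(v/1.5625),int(u/1.5625)]
        m=ok&(np.hypot(P[...,0]-q[0],P[...,1]-q[1])<70)&(P[...,2]>(7 if k not in('web',) else 19))
        nl,l=cv2.connectedComponents(m.astype(np.uint8));i=l[int(v/1.5625),int(u/1.5625)]
        Q=P[l==i] if i else P[m]
        (c,s,a)=cv2.minAreaRect(Q[:,:2].astype(np.float32));print('rect',np.round(c),np.round(s),round(a,1),'zmax',Q[:,2].max().round(),len(Q))
E
```

```text
scene table z 0.838266380670575
tray [519. 317.   3.] 
pan [ 497. -329.    5.] 
gauge [ 464. -140.   32.] rect [ 453. -132.] [49. 65.] 57.9 zmax 36.0 270
tee [ 624. -126.   53.] rect [ 621. -125.] [66. 31.] 9.6 zmax 56.0 353
long [464.  99.  28.] rect [458. 105.] [94. 34.] 2.9 zmax 34.0 277
short [455. -18.  30.] rect [451. -17.] [61. 31.] 18.9 zmax 33.0 206
web [605.  90.  50.] rect [606.  92.] [70. 56.] 74.2 zmax 64.0 337
plate [587.  47.  15.] rect [594.  57.] [118.  99.] 22.5 zmax 64.0 955
side table z 0.24348196387421694
tray [523. 324.   3.] 
pan [ 498. -328.    4.] 
gauge [ 459. -133.   33.] rect [ 451. -134.] [65. 50.] 19.1 zmax 34.0 268
tee [ 616. -119.   53.] rect [ 618. -119.] [64. 30.] 8.8 zmax 57.0 246
long [456. 112.  29.] rect [459. 109.] [93. 32.] 4.3 zmax 32.0 456
short [448.  -6.  30.] rect [451. -13.] [59. 31.] 19.5 zmax 33.0 243
web [598.  93.  43.] rect [600.  97.] [73. 46.] 71.0 zmax 63.0 422
```

```bash
python3 - <<'E'
from h import *
from scipy.optimize import least_squares
for n in('scene','side'):
    D=np.load(n+'0.npz');P=D['P'];p=D['p'].astype(int);ok=D['d']>0
    bri=p.sum(-1)
    # tray: dark pixels near
    m=ok&(np.hypot(P[...,0]-520,P[...,1]-320)<160)&(P[...,2]>-3)&(P[...,2]<20)&(bri<300)
    m=cv2.morphologyEx(m.astype(np.uint8),cv2.MORPH_CLOSE,np.ones((3,3)))
    nl,l,st,ce=cv2.connectedComponentsWithStats(m);i=1+st[1:,4].argmax()
    Q=P[l==i];r=cv2.minAreaRect(Q[:,:2].astype(np.float32));print(n,'tray',r,len(Q))
    c=np.array(r[0]);pt=cv2.boxPoints(r);e=[pt[1]-pt[0],pt[2]-pt[1]];L=max(e,key=np.linalg.norm);L=L/np.linalg.norm(L)
    if L[1]<0:L=-L
    a=(Q[:,:2]-c)@L;t=(Q[:,:2]-c)@np.array([-L[1],L[0]])
    k=(abs(a)<40)&(abs(t)<45)&(Q[:,2]>8);print(' divider along',L,np.median(a[k]),k.sum(),'ang',np.degrees(np.arctan2(L[1],L[0])))
    q=np.hypot(P[...,0]-498,P[...,1]-328);m=ok&(q<110)&(P[...,2]>11)&(P[...,2]<20)
    X=P[m];f=least_squares(lambda w:np.hypot(X[:,0]-w[0],X[:,1]-w[1])-w[2],[498,-328,88],loss='soft_l1');print(' pan',f.x,len(X),np.median(X[:,2]))
E
```

```text
scene tray ((747.1127319335938, -143.00396728515625), (184.87301635742188, 1283.1309814453125), 26.29017448425293) 421
 divider along [-0.44291747  0.8965624 ] nan 0 ang 116.29017
 pan [-2153944.60142494 -1888381.36013763  2865127.82042794] 171 13.668294474739128
side tray ((391.75732421875, 458.06201171875), (229.8949432373047, 631.7669677734375), 42.78605651855469) 5175
 divider along [-0.6792627  0.7338951] nan 0 ang 132.78606
 pan [-2216619.69358922 -1943808.75809686  2948798.00149094] 533 13.847692704236465
  return _methods._mean(a, axis=axis, dtype=dtype,
  ret = ret.dtype.type(ret / rcount)
```

```bash
python3 - <<'E'
from h import *
from scipy.optimize import least_squares
for n in('scene','side'):
    D=np.load(n+'0.npz');P=D['P'];p=D['p'].astype(int);ok=D['d']>0
    bri=p.sum(-1);u,v=((588,225) if n=='scene' else (215,500));print(bri[int(v/1.5625),int(u/1.5625)])
    m=ok&(np.hypot(P[...,0]-520,P[...,1]-320)<170)&(P[...,2]>-3)&(P[...,2]<20)&(bri<330)
    nl,l,st,ce=cv2.connectedComponentsWithStats(m.astype(np.uint8));i=1+st[1:,4].argmax()
    Q=P[l==i];r=cv2.minAreaRect(Q[:,:2].astype(np.float32));print(n,'tray',np.round(r[0]),np.round(r[1]),len(Q))
    c=np.array(r[0]);pt=cv2.boxPoints(r);e=[pt[1]-pt[0],pt[2]-pt[1]];L=max(e,key=np.linalg.norm);L=L/np.linalg.norm(L)
    if L[1]<0:L=-L
    a=(Q[:,:2]-c)@L;t=(Q[:,:2]-c)@np.array([-L[1],L[0]])
    k=(abs(a)<50)&(abs(t)<45)&(Q[:,2]>10);print(' divider along',L,np.median(a[k]) if k.any() else 0,k.sum(),'ang',np.degrees(np.arctan2(L[1],L[0])))
    q=np.hypot(P[...,0]-498,P[...,1]+328);m=ok&(q<110)&(P[...,2]>11)&(P[...,2]<20)
    X=P[m];f=least_squares(lambda w:np.hypot(X[:,0]-w[0],X[:,1]-w[1])-w[2],[498,-328,88],loss='soft_l1');print(' pan',f.x.round(1),len(X),np.median(X[:,2]))
E
```

```text
347
scene tray [520. 317.] [120. 238.] 493
 divider along [-0.1200032  0.9927735] -21.04442279119779 36 ang 96.89228
 pan [ 498.  -331.8   87. ] 395 15.404203579024738
295
side tray [523. 320.] [129. 234.] 5345
 divider along [-0.1056428   0.99440414] -18.778267991598653 86 ang 96.06419
 pan [ 496.8 -328.5   87.1] 189 14.701558158837088
```

{"method": "jog_arm", "body": {
  "plan": [0.05, 0.06, 0.08, 0, 0, 10, 0.452, 0.623, 0.085, 0, 0, 56, 0.452, 0.623, 0.085, 0, 0, 56, 0.452, 0.623, 0.085, 0, 0, 56, 0.452, 0.623, 0.085, 0, 0, 56, 0.452, 0.623, 0.085, 0, 0, 56, 0.452, 0.623, 0.085, 0, 0, 56, 0.452, 0.623, 0.085, 0, 0, 56, 0.452, 0.623, 0.085, 0, 0, 56, 0.452, 0.623, 0.085, 0, 0, 56, 0.452, 0.623, 0.085, 0, 0, 56, 0.452, 0.623, 0.085, 0, 0, 56, 0.452, 0.623, 0.085, 0, 0, 56, 0.452, 0.623, 0.085, 0, 0, 56, 0.452, 0.623, 0.085, 0, 0, 56, 0.452, 0.623, 0.085, 0, 0, 56, 0.452, 0.623, 0.085, 0, 0, 56, 0.452, 0.623, 0.085, 0, 0, 56, 0.452, 0.623, 0.085, 0, 0, 56, 0.452, 0.623, 0.085, 0, 0, 56],
  "claw": 0.05,
  "force": 25
}}

```text
clock: 2.1
eef_pos: [602.5, 93.1, 250.8]
eef_rot: [3.141, -0.0, 1.254]
wrist_force: [-0.2, 0.1, -0.3]
finger_gap: 49.8
finger_force: 0.0
```

```bash
python3 - <<'E'
from h import *
s=manip.read_state();print(s['clock'],s['eef_pos'],s['eef_rot'],s['finger_gap'])
c,p,d=shot('wrist','w1');print(c)
P=pts(c,d);ok=d>0
for lo in(30,18,12):
    m=ok&(np.hypot(P[...,0]-603,P[...,1]-94)<80)&(P[...,2]>lo)&(P[...,2]<70)
    nl,l,st,ce=cv2.connectedComponentsWithStats(m.astype(np.uint8));i=1+st[1:,4].argmax()
    Q=P[l==i];r=cv2.minAreaRect(Q[:,:2].astype(np.float32));print(lo,r,len(Q),np.percentile(Q[:,2],[5,50,95]),ce[i])
E
```

```text
2.1 [602.51514155  93.08789052 250.80302244] [ 3.14120922e+00 -6.26392632e-05  1.25394441e+00] 49.80303225056392
{'fx': 336.5020432132125, 'fy': 336.5020432132125, 'cx': 257.9508998294338, 'cy': 196.65645299893373, 'origin': array([625.01984865, 161.94634177, 469.84261936]), 'attitude': array([ 2.89025364e+00, -1.02481495e-03, -3.17069278e-01])}
30 ((601.634033203125, 96.3929214477539), (49.68211364746094, 10.399126052856445), 74.91586303710938) 345 [53.00013394 59.72562597 61.13096506] [256.28115942 167.29855072]
18 ((602.1466674804688, 95.8779525756836), (70.41678619384766, 45.06166076660156), 74.37920379638672) 1689 [20.47054073 22.11549145 60.28746967] [256.40023683 163.19242155]
12 ((603.3242797851562, 78.35548400878906), (106.85865783691406, 83.25498962402344), 56.9974365234375) 4220 [14.77238405 16.69194249 59.46539881] [262.13175355 175.79265403]
```

View pics/w1.png

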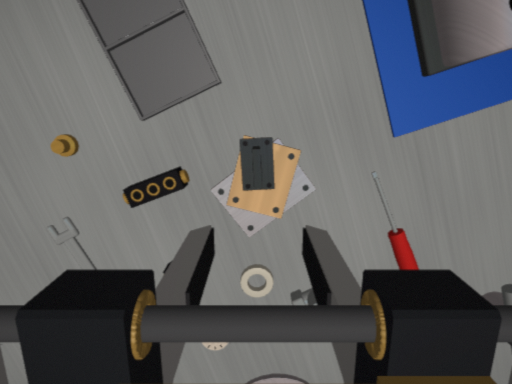

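The wrist view shows the bracket at (257,164), with a web of 50×10 mm and a foot of 70×45 mm at the expected heights. Its centre is (602,96) and its angle 74.6°. The block with three ports is at (157,187). Next I go down to the bracket.

{"method": "jog_arm", "body": {
  "plan": [-0.0005, 0.003, -0.05, 0, 0, 2.8, -0.0005, 0.003, -0.1, 0, 0, 2.8, -0.0005, 0.003, -0.15, 0, 0, 2.8, -0.0005, 0.003, -0.185, 0, 0, 2.8, -0.0005, 0.003, -0.205, 0, 0, 2.8, -0.0005, 0.003, -0.217, 0, 0, 2.8, -0.0005, 0.003, -0.219, 0, 0, 2.8, -0.0005, 0.003, -0.219, 0, 0, 2.8, -0.0005, 0.003, -0.219, 0, 0, 2.8]
}}

```text
clock: 3.05
eef_pos: [603.1, 97.1, 32.9]
eef_rot: [3.14, -0.001, 1.304]
wrist_force: [-0.9, -0.2, 0.1]
finger_gap: 50.0
finger_force: 0.0
```

```bash
python3 - <<'E'
from h import *
D=np.load('w1.npz');P=D['P'];ok=D['d']>0;p=D['p'].astype(int).sum(-1)
def comp(seed,m):
    nl,l=cv2.connectedComponents(m.astype(np.uint8));return P[l==l[seed[1],seed[0]]]
m=ok&(P[...,2]>8)&(P[...,2]<45)
Q=comp((145,191),m);print('long all',cv2.minAreaRect(Q[:,:2].astype(np.float32)),np.median(Q[:,2]))
Q=Q[Q[:,2]>26.5];print('long top',cv2.minAreaRect(Q[:,:2].astype(np.float32)),len(Q))
m=ok&(P[...,2]>10)&(P[...,2]<20)&(P[...,1]>180)&(np.hypot(P[...,0]-521,P[...,1]-318)<150)
Q=P[m];print('tray rim pts',cv2.minAreaRect(Q[:,:2].astype(np.float32)),len(Q),Q.min(0),Q.max(0))
# plates for later
for n,(u,v) in dict(mid=(250,200),base=(225,190)).items(): print(n,P[v,u])
E
```

```text
long all ((457.9918212890625, 108.93729400634766), (93.85836029052734, 28.159494400024414), 2.4457366466522217) 27.70903984760804
long top ((458.6549072265625, 109.01482391357422), (79.8841323852539, 27.83640480041504), 2.517101764678955) 1128
tray rim pts ((522.5650634765625, 282.3479919433594), (118.54444885253906, 156.7261962890625), 6.345667839050293) 1451 [456.1194274  198.27323437  10.0021161 ] [589.61703204 353.88060319  16.05138103]
mid [576.98038077  49.72654972  15.04549091]
base [547.13103833  72.53068937   6.48834983]
```

{"method": "jog_arm", "body": {
  "plan": [0, 0, 0, 0, 0, 0, 0, 0, 0, 0, 0, 0, 0, 0, 0, 0, 0, 0, 0, 0, 0, 0, 0, 0, 0, 0, 0, 0, 0, 0, 0, 0, 0, 0, 0, 0],
  "claw": 0,
  "force": 25
}}

```text
clock: 3.65
eef_pos: [602.3, 97.1, 31.4]
eef_rot: [-3.142, 0.0, 1.304]
wrist_force: [0.5, -0.9, 0.6]
finger_gap: 5.3
finger_force: 0.0
```

```bash
python3 - <<'E'
from h import *
s=manip.read_state();print(s['finger_gap'],s['finger_force'])
c,p,d=shot('wrist','w2')
c2,p2,d2=shot('side','s2')
a=cv2.resize(p2[150:300,90:290],(800,600),interpolation=cv2.INTER_CUBIC)
b=cv2.resize(p,(800,600));cv2.imwrite('pics/w2b.png',np.hstack([cv2.resize(a,(400,300)),cv2.resize(b,(400,300))])[:,:,::-1])
E
```

```text
5.2926513807706375 0.0
```

View pics/w2b.png

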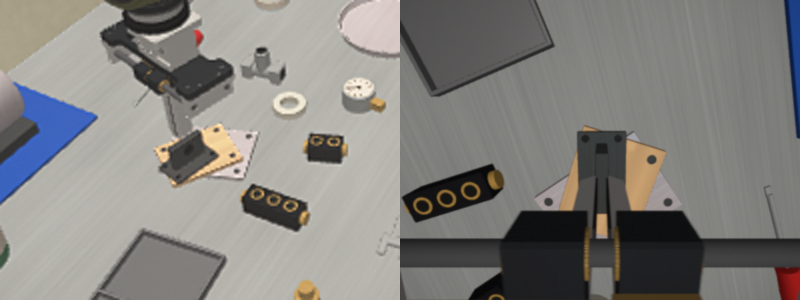

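The picture shows the closed fingers at the −y edge of the foot, short of the web. The TCP reading doesn't match the cameras here, so I'll measure where the fingers really are.

```bash
python3 - <<'E'
from h import *
shot('scene','c2')
for f in('s2','c2','w2'):
    D=np.load(f+'.npz');P=D['P'];ok=D['d']>0
    for lo,hi in((20,45),(45,62),(64,80),(80,100)):
        m=ok&(np.hypot(P[...,0]-603,P[...,1]-80)<75)&(P[...,2]>lo)&(P[...,2]<hi)
        Q=P[m]; 
        # tool axis coordinate along yaw 74.7
        t=np.radians(74.7);a=(Q[:,:2]-[602.3,97.1])@[np.cos(t),np.sin(t)];b=(Q[:,:2]-[602.3,97.1])@[-np.sin(t),np.cos(t)]
        if len(Q):print(f,lo,hi,len(Q),'along',np.percentile(a,[1,10,50,90,99]).round(),'across',np.percentile(b,[1,50,99]).round())
print(get_calibration('wrist'))
E
```

```text
s2 20 45 282 along [-35. -25.   6.  29.  34.] across [-20.   5.  23.]
s2 45 62 120 along [-25. -20.   2.  21.  24.] across [-7.  4.  6.]
s2 64 80 8 along [ 8.  9.  9. 10. 10.] across [-7. -2.  5.]
s2 80 100 64 along [-8. -6.  8. 10. 11.] across [-13.  12.  15.]
c2 20 45 228 along [-39. -32. -10.  19.  31.] across [-23.  -5.  20.]
c2 45 62 100 along [-29. -27.  -7.  15.  22.] across [-7. -3.  5.]
c2 64 80 10 along [-12. -11.  -9.  -7.  -3.] across [-5.  2. 12.]
c2 80 100 60 along [-13. -12.  -9.   4.   8.] across [-14.  -9.  12.]
w2 20 45 3120 along [-11.  -4.  16.  31.  34.] across [-21.  -0.  22.]
w2 45 62 1082 along [-25. -19.   7.  23.  24.] across [-4.  0.  5.]
w2 64 80 144 along [ 8.  9. 10. 10. 11.] across [-12.  -3.  13.]
w2 80 100 758 along [-6.  8. 10. 10. 11.] across [-14.   3.  14.]
{'fx': 336.5020432132125, 'fy': 336.5020432132125, 'cx': 257.9508998294338, 'cy': 196.65645299893373, 'origin': array([621.46673627, 166.9761996 , 250.48142035]), 'attitude': array([ 2.89013576e+00, -6.05718713e-04, -2.66950009e-01])}
```

```bash
python3 - <<'E'
from h import *
t=np.radians(74.7)
for f,tcp,t in(('w1',(602.5,93.1,250.8),1.254),('w2',(602.3,97.1,31.4),1.304),('s2',(602.3,97.1,31.4),1.304),('c2',(602.3,97.1,31.4),1.304),('scene0',(150.8,-528.6,164.9),.278)):
    D=np.load(f+'.npz');P=D['P'];ok=D['d']>0
    Q=P-np.array(tcp);a=Q[...,0]*np.cos(t)+Q[...,1]*np.sin(t);b=-Q[...,0]*np.sin(t)+Q[...,1]*np.cos(t)
    m=ok&(abs(a)<16)&(abs(b)<75)&(Q[...,2]>(33 if f[0] in 'w2 s2 c2' and f!='w1' else -40))&(Q[...,2]<130)
    z=Q[...,2][m];print(f,len(z),np.histogram(z,np.arange(-40,131,10))[0], 'b', np.percentile(b[m],[2,98]).round())
p=np.load('s2.npz')['p'];cv2.imwrite('pics/s2c.png',cv2.resize(p[140:260,90:250],(800,600),interpolation=cv2.INTER_CUBIC)[:,:,::-1])
E
```

```text
w1 6587 [   0    0    0    0    0    0    0    4  334  491  587  704  868 1009
 1196  971  423] b [-36.  36.]
w2 2946 [  0   0   0   0   0   0   0   8 175 325 449 458 563 468 343  88  69] b [-14.  14.]
s2 199 [ 0  0  0  0  0  0  0  1  9 36 33 27 26 27 27 13  0] b [-12.  14.]
c2 257 [ 0  0  0  0  0  0  0  1 11 31 33 34 34 31 34 34 14] b [-14.  12.]
scene0 530 [ 0  0  0  0  0  0  0  0 30 56 63 61 62 67 64 69 58] b [-61.  57.]
```

View pics/s2c.png

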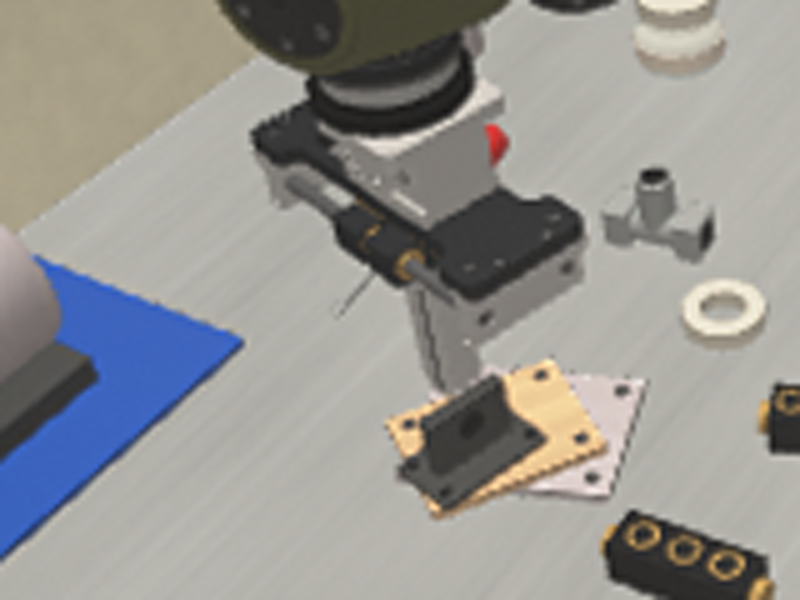

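```bash
python3 - <<'E'
from h import *
print(manip.read_state()['finger_gap'])
for f,tcp,t in(('w1',(602.5,93.1,250.8),1.254),('w2',(602.3,97.1,31.4),1.304),('s2',(602.3,97.1,31.4),1.304),('scene0',(150.8,-528.6,164.9),.278)):
    D=np.load(f+'.npz');P=D['P'];ok=D['d']>0
    Q=P-np.array(tcp);a=Q[...,0]*np.cos(t)+Q[...,1]*np.sin(t);b=-Q[...,0]*np.sin(t)+Q[...,1]*np.cos(t)
    m=ok&(abs(a)<16)&(abs(b)<75)&(Q[...,2]>33)&(Q[...,2]<130)
    z=Q[...,2][m];k=m&(Q[...,2]<60);print(f,np.sort(z)[:12].round(1),'a',np.percentile(a[k],[2,98]).round(1),'b',np.percentile(b[k],[2,98]).round(1))
    for h in range(90,180,10):
        k=ok&(abs(a)<60)&(abs(b)<100)&(abs(Q[...,2]-h)<5);print(h,k.sum(),a[k].min().round(),a[k].max().round(),b[k].min().round(),b[k].max().round()) if f=='s2' and k.any() else 0
E
```

```text
0.5628806889591859
w1 [39.3 39.5 39.6 39.7 40.  40.1 40.1 40.2 40.3 40.5 40.6 40.6] a [-6.1 10.5] b [-35.7  35.8]
w2 [39.1 39.2 39.3 39.6 39.7 39.8 39.9 40.  40.  40.3 40.8 41. ] a [ 8.4 10.6] b [-13.8  14. ]
s2 [39.5 40.2 42.7 43.5 45.3 45.5 46.  48.5 49.9 49.9 50.2 50.2] a [-7.6 10.6] b [-12.5  14.5]
90 27 -1.0 11.0 -12.0 14.0
100 32 -0.0 11.0 -14.0 14.0
110 19 6.0 11.0 -10.0 14.0
120 4 8.0 10.0 -3.0 11.0
140 82 -32.0 35.0 -77.0 82.0
150 219 -34.0 36.0 -79.0 83.0
160 219 -33.0 36.0 -85.0 88.0
170 134 -35.0 36.0 -84.0 89.0
scene0 [41.  41.7 41.7 42.7 42.9 43.1 43.3 44.  44.7 45.6 45.9 46.1] a [-7.7 11.6] b [-60.6  56.4]
```

The real fingertips sit 39.5 mm above the reported TCP. Four views agree on this, with the fingers both open and closed, and xy is right. I'll correct for it by taking tip z as the reading plus 39.5. Now I reopen and go 40 mm lower.

{"method": "jog_arm", "body": {
  "plan": [0, 0, 0, 0, 0, 0, 0, 0, 0, 0, 0, 0, 0, 0, 0, 0, 0, 0, 0, 0, 0, 0, 0, 0, 0, 0, 0, 0, 0, 0, 0, 0, -0.015, 0, 0, 0, 0, 0, -0.03, 0, 0, 0, 0, 0, -0.038, 0, 0, 0, 0, 0, -0.04, 0, 0, 0, 0, 0, -0.04, 0, 0, 0, 0, 0, -0.04, 0, 0, 0],
  "claw": 0.04
}}

```text
clock: 4.9
eef_pos: [602.6, 97.1, -8.2]
eef_rot: [3.141, -0.0, 1.304]
wrist_force: [-0.9, -1.0, 0.5]
finger_gap: 39.9
finger_force: 0.0
```

{"method": "jog_arm", "body": {
  "plan": [0, 0, 0, 0, 0, 0, 0, 0, 0, 0, 0, 0, 0, 0, 0, 0, 0, 0, 0, 0, 0, 0, 0, 0, 0, 0, 0, 0, 0, 0, 0, 0, 0, 0, 0, 0],
  "claw": 0,
  "force": 25
}}

```text
clock: 5.5
eef_pos: [602.4, 97.1, -8.4]
eef_rot: [3.141, -0.0, 1.304]
wrist_force: [-0.1, -0.3, 0.8]
finger_gap: 9.9
finger_force: 25.0
```

{"method": "jog_arm", "body": {
  "plan": [0, 0, 0.005, 0, 0, 0, 0, 0, 0.015, 0, 0, 0, 0, 0, 0.035, 0, 0, 0, 0, 0, 0.065, 0, 0, 0, 0, 0, 0.1, 0, 0, 0, 0, 0, 0.1, 0, 0, 0, -0.012, 0.04, 0.1, 0, 0, 5, -0.025, 0.08, 0.1, 0, 0, 10, -0.04, 0.12, 0.1, 0, 0, 15, -0.053, 0.16, 0.1, 0, 0, 21.7, -0.066, 0.2, 0.1, 0, 0, 21.7, -0.078, 0.24, 0.1, 0, 0, 21.7, -0.086, 0.262, 0.1, 0, 0, 21.7, -0.088, 0.27, 0.1, 0, 0, 21.7, -0.088, 0.27, 0.1, 0, 0, 21.7, -0.088, 0.27, 0.1, 0, 0, 21.7]
}}

```text
clock: 7.1
eef_pos: [514.7, 366.0, 91.3]
eef_rot: [-3.141, 0.0, 1.682]
wrist_force: [0.7, -0.8, -1.4]
finger_gap: 10.1
finger_force: 25.0
```

```bash
python3 - <<'E'
from h import *
P=np.load('scene0.npz')['P']
for u,v in((690,262),(705,213)):print('bottle',P[int(v/1.5625),int(u/1.5625)].round())
s=manip.read_state();T=s['eef_pos'];print(T,s['finger_gap'])
c,p,d=shot('wrist','w3');Q=pts(c,d);ok=d>0
m=ok&(Q[...,2]>10)&(Q[...,2]<20)&(np.hypot(Q[...,0]-521,Q[...,1]-318)<150)
X=Q[m];r=cv2.minAreaRect(X[:,:2].astype(np.float32));print('tray',r,len(X))
cv2.imwrite('pics/w3b.png',p[:,:,::-1])
# plates
shot('scene','c3');
for f in('scene0','c3'):
    D=np.load(f+'.npz');P=D['P'];ok=D['d']>0
    m=ok&(np.hypot(P[...,0]-590,P[...,1]-75)<90)&(P[...,2]>4)&(P[...,2]<14);print(f,m.sum(),P[m].mean(0))
D=np.load('c3.npz');P=D['P'];p3=D['p'];m=(D['d']>0)&(np.hypot(P[...,0]-590,P[...,1]-75)<90)&(P[...,2]>12.8);print('mid',cv2.minAreaRect(P[m][:,:2].astype(np.float32)))
E
```

```text
bottle [750. 301.  54.]
bottle [745. 315. 151.]
[514.73487556 366.03107272  91.26583755] 10.06926674904418
tray ((518.3834228515625, 319.8688049316406), (118.23793029785156, 231.03009033203125), 6.31216287612915) 2489
scene0 417 [602.96382933  36.17451231   8.71539547]
c3 432 [604.03118008  36.83529165   8.89661714]
mid ((576.4822387695312, 83.61334228515625), (110.72882080078125, 139.2503204345703), 56.649085998535156)
```

View pics/w3b.png

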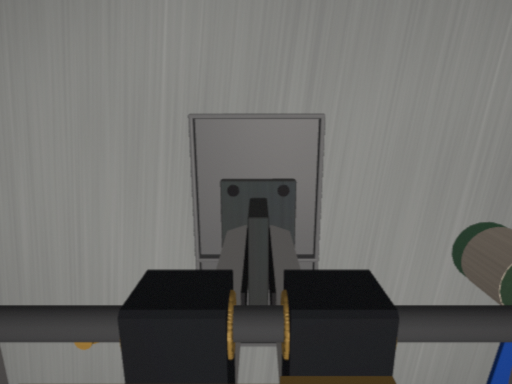

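The view shows the bracket held over the larger compartment, aligned with it at (258,200). The tray fit is 118×231 mm, centred at (518,320). Next I lower it and let go.

{"method": "jog_arm", "body": {
  "plan": [-0.0015, 0, -0.04, 0, 0, 0, -0.0015, 0, -0.075, 0, 0, 0, -0.0015, 0, -0.098, 0, 0, 0, -0.0015, 0, -0.106, 0, 0, 0, -0.0015, 0, -0.109, 0, 0, 0, -0.0015, 0, -0.111, 0, 0, 0, -0.0015, 0, -0.1115, 0, 0, 0, -0.0015, 0, -0.1115, 0, 0, 0]
}}

```text
clock: 8.0
eef_pos: [513.3, 367.3, -19.1]
eef_rot: [3.14, -0.001, 1.683]
wrist_force: [-0.9, -0.4, -0.1]
finger_gap: 9.9
finger_force: 25.0
```

{"method": "jog_arm", "body": {
  "plan": [0, 0, 0, 0, 0, 0, 0, 0, -0.0005, 0, 0, 0, 0, 0, -0.0005, 0, 0, 0]
}}

```text
clock: 8.3
eef_pos: [512.8, 367.2, -20.4]
eef_rot: [3.141, -0.0, 1.683]
wrist_force: [-1.1, -0.9, -0.3]
finger_gap: 10.1
finger_force: 25.0
```

{"method": "jog_arm", "body": {
  "plan": [0, 0, 0, 0, 0, 0, 0, 0, 0, 0, 0, 0, 0, 0, 0, 0, 0, 0, 0, 0, 0, 0, 0, 0, 0, 0, 0, 0, 0, 0, 0, 0, 0.03, 0, 0, 0, 0, 0, 0.07, 0, 0, 0, 0, 0, 0.11, 0, 0, 0, 0, 0, 0.14, 0, 0, 0, 0, 0, 0.14, 0, 0, 0],
  "claw": 0.04
}}

```text
clock: 9.3
eef_pos: [514.5, 368.1, 124.4]
eef_rot: [3.135, -0.003, 1.683]
wrist_force: [0.9, 0.0, -0.1]
finger_gap: 39.8
finger_force: 0.0
```

{"method": "jog_arm", "body": {
  "plan": [-0.058, -0.5, 0.09, 0, 0, -56, -0.058, -0.5, 0.09, 0, 0, -56, -0.058, -0.5, 0.09, 0, 0, -56, -0.058, -0.5, 0.09, 0, 0, -56, -0.058, -0.5, 0.09, 0, 0, -56, -0.058, -0.5, 0.09, 0, 0, -56, -0.058, -0.5, 0.09, 0, 0, -56, -0.058, -0.5, 0.09, 0, 0, -56, -0.058, -0.5, 0.09, 0, 0, -56, -0.058, -0.5, 0.09, 0, 0, -56, -0.058, -0.5, 0.09, 0, 0, -56, -0.058, -0.5, 0.09, 0, 0, -56, -0.058, -0.5, 0.09, 0, 0, -56, -0.058, -0.5, 0.09, 0, 0, -56, -0.058, -0.5, 0.09, 0, 0, -56],
  "claw": 0.075
}}

```text
clock: 10.8
eef_pos: [455.0, -131.7, 209.2]
eef_rot: [-3.141, 0.0, 0.707]
wrist_force: [-0.0, 0.5, -0.1]
finger_gap: 74.9
finger_force: 0.0
```

```bash
python3 - <<'E'
from h import *
s=manip.read_state();print(s['eef_pos'],np.degrees(s['eef_rot'][2]))
c,p,d=shot('wrist','w4');P=pts(c,d);ok=d>0
q=np.hypot(P[...,0]-457,P[...,1]+134)
m=ok&(q<60)&(P[...,2]>25)&(P[...,2]<40);Q=P[m];(x,y),r=cv2.minEnclosingCircle(Q[:,:2].astype(np.float32));print('case',x,y,r,np.median(Q[:,2]),len(Q))
h=cv2.cvtColor(p,cv2.COLOR_RGB2HSV)
m=ok&(q<60)&(P[...,2]>6)&(P[...,2]<24)&(np.hypot(P[...,0]-x,P[...,1]-y)>27);S=P[m];ctr=S.mean(0);print('stem',ctr,len(S),'ang',np.degrees(np.arctan2(ctr[1]-y,ctr[0]-x)),np.hypot(ctr[1]-y,ctr[0]-x))
# tray check from scene
b,pp,dd=shot('scene','c4');Z=pts(b,dd);k=(dd>0)&(np.hypot(Z[...,0]-513,Z[...,1]-367)<55)&(Z[...,2]>17);print('bracket',Z[k].mean(0),Z[k][:,2].max(),k.sum())
E
```

```text
[ 454.99288828 -131.70812403  209.16485098] 40.52043405117955
case 458.987060546875 -133.0183563232422 24.942481994628906 30.266358773795872 1320
stem [ 424.61623167 -128.5809851    18.2513089 ] 154 ang 172.64364351655476 34.656083753826046
bracket [515.13483231 358.73518037  35.96843866] 50.49553579469443 95
```

View pics/w4.png

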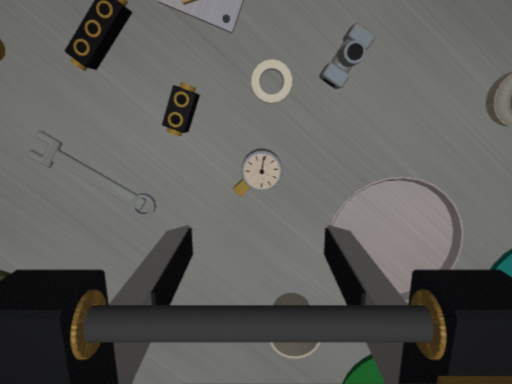

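The gauge is at (262,170) with its stem to the lower left at (241,188). The case fit is r = 24.9 mm at z = 30, centred at (459,−133), and the stem points to 172.6°. Next I descend with the jaws across the stem.

{"method": "jog_arm", "body": {
  "plan": [0.004, -0.0013, -0.04, 0, 0, -8, 0.004, -0.0013, -0.08, 0, 0, -16, 0.004, -0.0013, -0.11, 0, 0, -24, 0.004, -0.0013, -0.13, 0, 0, -32, 0.004, -0.0013, -0.15, 0, 0, -40, 0.004, -0.0013, -0.17, 0, 0, -48, 0.004, -0.0013, -0.19, 0, 0, -48, 0.004, -0.0013, -0.21, 0, 0, -48, 0.004, -0.0013, -0.228, 0, 0, -48, 0.004, -0.0013, -0.238, 0, 0, -48, 0.004, -0.0013, -0.241, 0, 0, -48, 0.004, -0.0013, -0.241, 0, 0, -48, 0.004, -0.0013, -0.241, 0, 0, -48]
}}

```text
clock: 12.2
eef_pos: [459.3, -134.3, -30.8]
eef_rot: [3.141, -0.001, -0.132]
wrist_force: [0.6, -0.5, 0.5]
finger_gap: 74.9
finger_force: 0.0
```

{"method": "jog_arm", "body": {
  "plan": [0, 0, 0, 0, 0, 0, 0, 0, 0, 0, 0, 0, 0, 0, 0, 0, 0, 0, 0, 0, 0, 0, 0, 0, 0, 0, 0, 0, 0, 0, 0, 0, 0, 0, 0, 0],
  "claw": 0.03,
  "force": 30
}}

```text
clock: 12.8
eef_pos: [458.9, -134.2, -31.4]
eef_rot: [3.142, -0.0, -0.132]
wrist_force: [-0.8, -0.6, 5.0]
finger_gap: 49.7
finger_force: 30.0
```

{"method": "jog_arm", "body": {
  "plan": [0, 0, 0.01, 0, 0, 0, 0, 0, 0.03, 0, 0, 0, 0, 0, 0.06, 0, 0, 0, 0, 0, 0.09, 0, 0, 0, 0.006, 0.03, 0.1, 0, 0, 0, 0.014, 0.075, 0.1, 0, 0, 3, 0.022, 0.12, 0.1, 0, 0, 6, 0.03, 0.165, 0.1, 0, 0, 9, 0.039, 0.21, 0.1, 0, 0, 12, 0.047, 0.255, 0.1, 0, 0, 13.9, 0.055, 0.3, 0.1, 0, 0, 13.9, 0.063, 0.345, 0.1, 0, 0, 13.9, 0.07, 0.378, 0.1, 0, 0, 13.9, 0.072, 0.388, 0.1, 0, 0, 13.9, 0.072, 0.388, 0.1, 0, 0, 13.9, 0.072, 0.388, 0.1, 0, 0, 13.9]
}}

```text
clock: 14.4
eef_pos: [530.6, 252.8, 68.4]
eef_rot: [3.141, 0.001, 0.11]
wrist_force: [0.3, 0.5, -1.9]
finger_gap: 49.3
finger_force: 30.0
```

{"method": "jog_arm", "body": {
  "plan": [0, 0, -0.03, 0, 0, 0, 0, 0, -0.06, 0, 0, 0, 0, 0, -0.08, 0, 0, 0, 0, 0, -0.089, 0, 0, 0, 0, 0, -0.093, 0, 0, 0, 0, 0, -0.0945, 0, 0, 0, 0, 0, -0.0955, 0, 0, 0, 0, 0, -0.0955, 0, 0, 0, 0, 0, -0.0955, 0, 0, 0, 0, 0, -0.0955, 0, 0, 0]
}}

```text
clock: 15.4
eef_pos: [531.0, 253.9, -26.7]
eef_rot: [-3.141, -0.001, 0.11]
wrist_force: [0.8, 0.5, -2.9]
finger_gap: 49.3
finger_force: 30.0
```

{"method": "jog_arm", "body": {
  "plan": [0, 0, -0.0005, 0, 0, 0, 0, 0, -0.001, 0, 0, 0, 0, 0, -0.001, 0, 0, 0]
}}

```text
clock: 15.7
eef_pos: [531.0, 253.9, -27.3]
eef_rot: [-3.141, -0.0, 0.11]
wrist_force: [-3.0, -1.1, 5.9]
finger_gap: 49.3
finger_force: 30.0
```

Contact is felt (+6 N), so I release with a small opening and rise.

{"method": "jog_arm", "body": {
  "plan": [0, 0, 0, 0, 0, 0, 0, 0, 0, 0, 0, 0, 0, 0, 0, 0, 0, 0, 0, 0, 0, 0, 0, 0, 0, 0, 0.02, 0, 0, 0, 0, 0, 0.05, 0, 0, 0, 0, 0, 0.09, 0, 0, 0, 0, 0, 0.13, 0, 0, 0, 0, 0, 0.15, 0, 0, 0, 0, 0, 0.15, 0, 0, 0],
  "claw": 0.06
}}

```text
clock: 16.7
eef_pos: [532.2, 254.4, 125.2]
eef_rot: [-3.14, -0.005, 0.11]
wrist_force: [-0.0, -0.6, -0.2]
finger_gap: 60.1
finger_force: 0.0
```

```bash
python3 - <<'E'
from h import *
s=manip.read_state();print(s['eef_pos'])
c,p,d=shot('wrist','w5')
E
```

```text
[532.16694884 254.37239926 125.2121667 ]
```

View pics/w5.png

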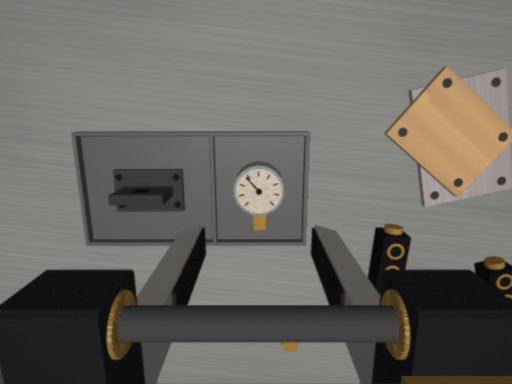

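The gauge is at (259,192), face up in the smaller compartment. The bracket is foot down in the larger one at (148,190), and the plates lie as before. Next is the block: the candidates in the scene view are (501,252) with three ports, measured 94 mm, and (455,276) with two, measured 60 mm. The first is the longer one, and I'll confirm it with a crop.

{"method": "jog_arm", "body": {
  "plan": [-0.0725, -0.145, 0.05, 0, 0, -3.8, -0.0725, -0.145, 0.05, 0, 0, -3.8, -0.0725, -0.145, 0.05, 0, 0, -3.8, -0.0725, -0.145, 0.05, 0, 0, -3.8, -0.0725, -0.145, 0.05, 0, 0, -3.8, -0.0725, -0.145, 0.05, 0, 0, -3.8],
  "claw": 0.06
}}

```text
clock: 17.35
eef_pos: [458.3, 108.9, 171.0]
eef_rot: [-3.142, 0.001, 0.043]
wrist_force: [-0.2, -0.0, -1.1]
finger_gap: 59.7
finger_force: 0.0
```

```bash
python3 - <<'E'
from h import *
s=manip.read_state();print(s['eef_pos'],np.degrees(s['eef_rot'][2]))
c,p,d=shot('wrist','w6');P=pts(c,d)
m=(d>0)&(np.hypot(P[...,0]-458.5,P[...,1]-109)<58)&(P[...,2]>26)&(P[...,2]<34);Q=P[m]
r=cv2.minAreaRect(Q[:,:2].astype(np.float32));print(r,len(Q))
v,u=np.where(m);a=p[max(0,v.min()-60):v.max()+60,max(0,u.min()-60):u.max()+60];print(u.mean(),v.mean(),a.shape)
cv2.imwrite('pics/w6c.png',cv2.resize(a,None,fx=2,fy=2)[:600,:800,::-1])
E
```

```text
[458.26718681 108.93851176 170.95688597] 2.4780158403852277
((459.1275634765625, 108.889404296875), (79.51158905029297, 27.025835037231445), 1.9714158773422241) 1785
258.0773109243697 176.32156862745097 (191, 145, 3)
```

View pics/w6c.png

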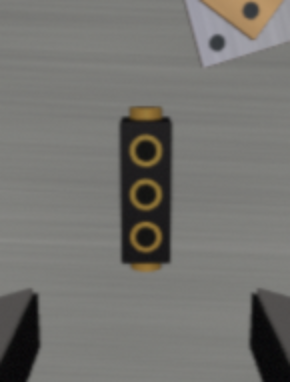

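The crop shows three ports at (146,150), (146,194) and (146,237), and the body measures 79.5×27 mm, so this is the longer block. It is centred between the jaws.

{"method": "jog_arm", "body": {
  "plan": [0.0005, 0, -0.04, 0, 0, 0, 0.0005, 0, -0.08, 0, 0, 0, 0.0005, 0, -0.12, 0, 0, 0, 0.0005, 0, -0.15, 0, 0, 0, 0.0005, 0, -0.175, 0, 0, 0, 0.0005, 0, -0.192, 0, 0, 0, 0.0005, 0, -0.2, 0, 0, 0, 0.0005, 0, -0.2025, 0, 0, 0, 0.0005, 0, -0.2025, 0, 0, 0, 0.0005, 0, -0.2025, 0, 0, 0]
}}

```text
clock: 18.4
eef_pos: [459.3, 109.0, -29.9]
eef_rot: [-3.141, -0.001, 0.044]
wrist_force: [-0.1, 0.3, -0.6]
finger_gap: 60.1
finger_force: 0.0
```

{"method": "jog_arm", "body": {
  "plan": [0, 0, 0, 0, 0, 0, 0, 0, 0, 0, 0, 0, 0, 0, 0, 0, 0, 0, 0, 0, 0, 0, 0, 0, 0, 0, 0, 0, 0, 0, 0, 0, 0, 0, 0, 0],
  "claw": 0.01,
  "force": 30
}}

```text
clock: 19.0
eef_pos: [458.9, 108.7, -30.5]
eef_rot: [3.142, -0.0, 0.044]
wrist_force: [-0.6, -0.6, 2.4]
finger_gap: 27.4
finger_force: 30.0
```

{"method": "jog_arm", "body": {
  "plan": [0, 0, 0.01, 0, 0, 0, 0, 0, 0.04, 0, 0, 0, 0, 0, 0.08, 0, 0, 0, 0, 0, 0.11, 0, 0, 0, 0.003, -0.04, 0.12, 0, 0, 0, 0.006, -0.085, 0.12, 0, 0, 0, 0.01, -0.13, 0.12, 0, 0, 0, 0.014, -0.175, 0.12, 0, 0, 0, 0.018, -0.22, 0.12, 0, 0, 0, 0.022, -0.265, 0.12, 0, 0, 0, 0.026, -0.31, 0.12, 0, 0, 0, 0.03, -0.355, 0.12, 0, 0, 0, 0.034, -0.4, 0.12, 0, 0, 0, 0.036, -0.44, 0.12, 0, 0, 0, 0.0385, -0.46, 0.12, 0, 0, 0, 0.0385, -0.467, 0.12, 0, 0, 0, 0.0385, -0.467, 0.12, 0, 0, 0, 0.0385, -0.467, 0.12, 0, 0, 0]
}}

```text
clock: 20.8
eef_pos: [497.4, -357.1, 89.6]
eef_rot: [-3.141, 0.0, 0.045]
wrist_force: [-0.8, -0.3, -2.4]
finger_gap: 27.8
finger_force: 30.0
```

```bash
python3 - <<'E'
from h import *
from scipy.optimize import least_squares
s=manip.read_state();print(s['eef_pos'],s['finger_gap'])
c,p,d=shot('wrist','w7');P=pts(c,d)
m=(d>0)&(np.hypot(P[...,0]-498,P[...,1]+330)<105)&(P[...,2]>12)&(P[...,2]<19);X=P[m]
f=least_squares(lambda w:np.hypot(X[:,0]-w[0],X[:,1]-w[1])-w[2],[498,-330,88],loss='soft_l1');print('pan',f.x,len(X))
E
```

```text
[ 497.36269811 -357.06190316   89.60174885] 27.792881879606533
pan [ 498.01786645 -329.57910463   87.00635756] 2516
```

View pics/w7.png

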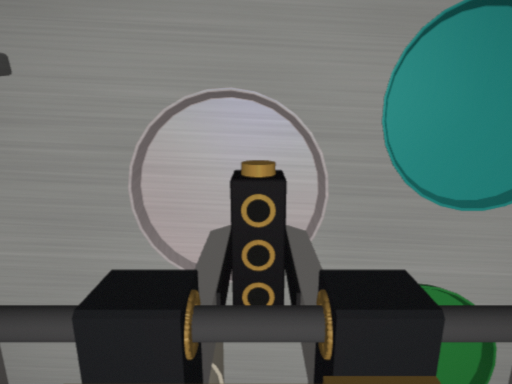

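The block is held level over the light pan, whose centre fits at (498,−330). Next I lower it.

{"method": "jog_arm", "body": {
  "plan": [0, 0, -0.03, 0, 0, 0, 0, 0, -0.065, 0, 0, 0, 0, 0, -0.095, 0, 0, 0, 0, 0, -0.107, 0, 0, 0, 0, 0, -0.112, 0, 0, 0, 0, 0, -0.1145, 0, 0, 0, 0, 0, -0.1155, 0, 0, 0, 0, 0, -0.1165, 0, 0, 0, 0, 0, -0.1165, 0, 0, 0, 0, 0, -0.1165, 0, 0, 0]
}}

```text
clock: 21.85
eef_pos: [497.6, -358.4, -26.4]
eef_rot: [3.141, -0.001, 0.044]
wrist_force: [-0.8, 1.2, 1.8]
finger_gap: 27.4
finger_force: 30.0
```

Contact begins at the expected height, so I release and rise.

{"method": "jog_arm", "body": {
  "plan": [0, 0, -0.0005, 0, 0, 0, 0, 0, -0.0005, 0, 0, 0, 0, 0, -0.0005, 0, 0, 0]
}}

```text
clock: 22.15
eef_pos: [497.6, -358.5, -26.4]
eef_rot: [3.141, -0.001, 0.044]
wrist_force: [-3.6, 2.5, 8.5]
finger_gap: 27.9
finger_force: 30.0
```

{"method": "jog_arm", "body": {
  "plan": [0, 0, 0, 0, 0, 0, 0, 0, 0, 0, 0, 0, 0, 0, 0, 0, 0, 0, 0, 0, 0.02, 0, 0, 0, 0, 0, 0.06, 0, 0, 0, 0, 0, 0.1, 0, 0, 0, 0, 0, 0.14, 0, 0, 0, 0.03, 0.05, 0.17, 0, 0, 0, 0.06, 0.1, 0.2, 0, 0, 0, 0.09, 0.15, 0.2, 0, 0, 0, 0.12, 0.2, 0.2, 0, 0, 3, 0.122, 0.236, 0.2, 0, 0, 6.5, 0.122, 0.236, 0.2, 0, 0, 6.5, 0.122, 0.236, 0.2, 0, 0, 6.5],
  "claw": 0.04
}}

```text
clock: 23.55
eef_pos: [620.2, -118.7, 172.4]
eef_rot: [-3.141, -0.0, 0.162]
wrist_force: [-0.2, -0.3, 0.5]
finger_gap: 40.0
finger_force: 0.0
```

```bash
python3 - <<'E'
from h import *
s=manip.read_state();print(s['eef_pos'],np.degrees(s['eef_rot'][2]))
c,p,d=shot('wrist','w8');P=pts(c,d);ok=d>0
q=np.hypot(P[...,0]-619,P[...,1]+122)
B=P[ok&(q<50)&(P[...,2]>44)&(P[...,2]<58)][:,:2].astype(np.float32);print('branch',cv2.minEnclosingCircle(B),len(B))
B=P[ok&(q<55)&(P[...,2]>24)&(P[...,2]<58)][:,:2].astype(np.float32);print('run',cv2.minAreaRect(B),len(B))
c,p,d=shot('scene','c8');P=pts(c,d)
B=P[(d>0)&(np.hypot(P[...,0]-498,P[...,1]+330)<75)&(P[...,2]>20)];print('block',cv2.minAreaRect(B[:,:2].astype(np.float32)),np.percentile(B[:,2],[5,50,95]))
E
```

```text
[ 620.23911515 -118.67925229  172.38665894] 9.256849813622495
branch ((620.825927734375, -121.99526977539062), 11.905496597290039) 415
run ((620.9800415039062, -122.06769561767578), (65.51586151123047, 27.33169174194336), 8.888635635375977) 1277
block ((498.1196594238281, -359.9777526855469), (92.22299194335938, 29.264863967895508), 3.659348487854004) [22.6631457  32.33174582 35.12070126]
```

View pics/w8.png

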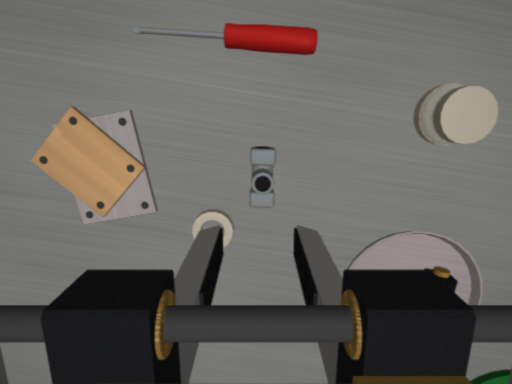

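The tee is at (262,180) with its branch up. Its branch radius of 11.9 mm and run of 65.5×27.3 mm match the description. I'll grip the branch across the run, above the 28 mm shoulders.

{"method": "jog_arm", "body": {
  "plan": [0.0005, -0.0035, -0.04, 0, 0, 0, 0.0005, -0.0035, -0.08, 0, 0, 0, 0.0005, -0.0035, -0.12, 0, 0, 0, 0.0005, -0.0035, -0.15, 0, 0, 0, 0.0005, -0.0035, -0.17, 0, 0, 0, 0.0005, -0.0035, -0.179, 0, 0, 0, 0.0005, -0.0035, -0.1815, 0, 0, 0, 0.0005, -0.0035, -0.1815, 0, 0, 0, 0.0005, -0.0035, -0.1815, 0, 0, 0]
}}

```text
clock: 24.55
eef_pos: [620.5, -126.2, -7.7]
eef_rot: [3.141, -0.002, 0.157]
wrist_force: [-0.5, 0.1, 0.7]
finger_gap: 40.0
finger_force: 0.0
```

{"method": "jog_arm", "body": {
  "plan": [0, 0, 0, 0, 0, 0, 0, 0, 0, 0, 0, 0, 0, 0, 0, 0, 0, 0, 0, 0, 0, 0, 0, 0, 0, 0, 0, 0, 0, 0, 0, 0, 0, 0, 0, 0],
  "claw": 0.01,
  "force": 40
}}

```text
clock: 25.15
eef_pos: [620.1, -125.5, -8.6]
eef_rot: [3.142, -0.001, 0.157]
wrist_force: [-1.1, 2.2, 4.8]
finger_gap: 23.2
finger_force: 39.8
```

{"method": "jog_arm", "body": {
  "plan": [0, 0, 0.01, 0, 0, 0, 0, 0, 0.03, 0, 0, 0, 0, 0, 0.06, 0, 0, 0, 0, 0, 0.09, 0, 0, 0, -0.02, -0.03, 0.09, 0, 0, -2, -0.043, -0.06, 0.09, 0, 0, -4, -0.065, -0.092, 0.09, 0, 0, -6, -0.088, -0.125, 0.09, 0, 0, -6, -0.11, -0.158, 0.09, 0, 0, -6, -0.12, -0.173, 0.09, 0, 0, -6, -0.1225, -0.177, 0.09, 0, 0, -6, -0.1225, -0.177, 0.09, 0, 0, -6, -0.1225, -0.177, 0.09, 0, 0, -6]
}}

```text
clock: 26.45
eef_pos: [497.7, -301.9, 80.9]
eef_rot: [-3.141, 0.0, 0.053]
wrist_force: [0.2, -0.7, -3.1]
finger_gap: 23.3
finger_force: 39.7
```

```bash
python3 - <<'E'
from h import *
s=manip.read_state();print(s['eef_pos'],s['finger_gap'])
c,p,d=shot('side','s9');a=cv2.resize(p[60:240,200:440],(400,300));c,q,d=shot('wrist','w9')
cv2.imwrite('pics/w9b.png',np.hstack([a,cv2.resize(q,(400,300))])[:,:,::-1])
E
```

```text
[ 497.74232631 -301.94315553   80.94665515] 23.31562475315684
```

View pics/w9b.png

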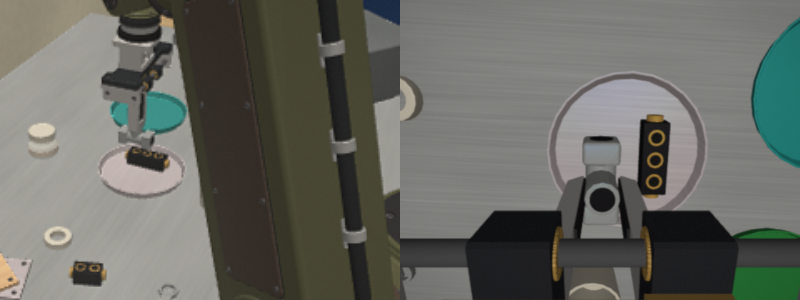

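The tee is held level and parallel beside the block, which lies ports up in the pan at (653,155). Next I lower it.

{"method": "jog_arm", "body": {
  "plan": [0, 0, -0.03, 0, 0, 0, 0, 0, -0.06, 0, 0, 0, 0, 0, -0.076, 0, 0, 0, 0, 0, -0.082, 0, 0, 0, 0, 0, -0.084, 0, 0, 0, 0, 0, -0.085, 0, 0, 0, 0, 0, -0.0855, 0, 0, 0, 0, 0, -0.086, 0, 0, 0, 0, 0, -0.086, 0, 0, 0]
}}

```text
clock: 27.45
eef_pos: [497.6, -302.9, -4.5]
eef_rot: [3.141, -0.001, 0.053]
wrist_force: [-0.7, 0.4, -1.3]
finger_gap: 23.5
finger_force: 39.7
```

{"method": "jog_arm", "body": {
  "plan": [0, 0, -0.0005, 0, 0, 0, 0, 0, -0.001, 0, 0, 0, 0, 0, -0.001, 0, 0, 0]
}}

```text
clock: 27.75
eef_pos: [497.8, -302.9, -4.6]
eef_rot: [3.141, -0.001, 0.053]
wrist_force: [-3.4, 4.4, 10.4]
finger_gap: 23.4
finger_force: 39.8
```

Contact. I release, rise and check.

{"method": "jog_arm", "body": {
  "plan": [0, 0, 0, 0, 0, 0, 0, 0, 0, 0, 0, 0, 0, 0, 0, 0, 0, 0, 0, 0, 0.02, 0, 0, 0, 0, 0, 0.06, 0, 0, 0, 0, 0, 0.1, 0, 0, 0, 0, 0, 0.14, 0, 0, 0, 0, 0, 0.18, 0, 0, 0, 0, 0, 0.2, 0, 0, 0, 0, 0, 0.2, 0, 0, 0, 0, 0, 0.2, 0, 0, 0],
  "claw": 0.045
}}

```text
clock: 28.85
eef_pos: [497.1, -302.6, 193.1]
eef_rot: [-3.141, 0.001, 0.053]
wrist_force: [-0.7, 0.5, -0.9]
finger_gap: 45.6
finger_force: 0.0
```

```bash
python3 - <<'E'
from h import *
print(manip.read_state()['clock'])
c,p,d=shot('wrist','w10');P=pts(c,d)
for n,k in(('block',P[...,1]<-335),('tee',P[...,1]>-335)):
    B=P[(d>0)&(np.hypot(P[...,0]-498,P[...,1]+330)<70)&(P[...,2]>22)&(P[...,2]<62)&k];print(n,cv2.minAreaRect(B[:,:2].astype(np.float32)),np.percentile(B[:,2],[5,50,98]).round(1))
c,q,d=shot('scene','c10');q0=np.load('scene0.npz')['p'];P=pts(c,d)
a=q[110:320,60:420]
cv2.imwrite('pics/fin.png',np.hstack([cv2.resize(a,(514,300)),cv2.resize(p,(286,215)) if 0 else cv2.copyMakeBorder(cv2.resize(p,(286,215)),0,85,0,0,0)])[:,:,::-1])
E
```

```text
28.85
block ((497.3587341308594, -357.5130310058594), (91.49689483642578, 28.283571243286133), 2.6260857582092285) [26.2 31.9 33.8]
tee ((498.8946838378906, -300.91949462890625), (66.6492691040039, 27.41973876953125), 2.3891360759735107) [27.1 32.  57.3]
```

View pics/fin.png

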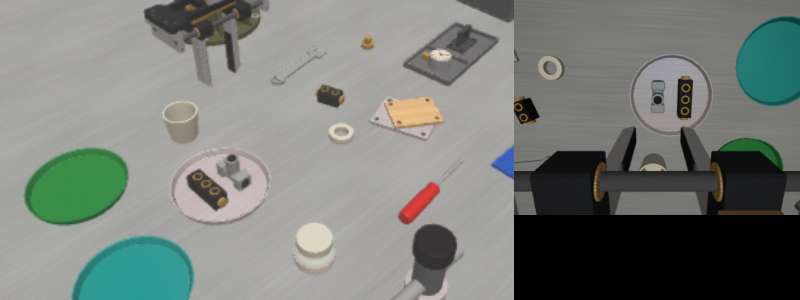

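The block (ports up, z = 32) and the tee (branch up, top near 56) stand side by side in the pan. Both tray parts are in place, and the plates and the short block are untouched.

```bash
python3 -c "
from cell import manip
print(manip.sign_off())"
```

```text
the job is handed in; nothing more can be done
None
```

Both kits are made up and the job is handed in at about 29 s of robot time: bracket and gauge are in the tray, long block and tee side by side in the pan, with the plates and short block left where they lay. The first close on the bracket met only air above the web, because the TCP reads 39.5 mm below the real fingertips, and the tee was nudged about 3 mm before it was gripped.

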